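# Find the full wire tin

### The job

One of the two identical round steel tins with wooden knobs holds a full spool of bonsai wire, the other a nearly bare spool. Lift the left-hand tin clear of the table, then the right-hand one, to feel which is heavier; set the heavier down, without dropping it, upright in the middle of the round clay saucer, and have the lighter standing upright back where it stood. Do not knock the glass cloche.

Things in the scene. Friction and masses are not known exactly. Their poses are not given: they have to be found in the camera images.
- tin_left: The left-hand tin (greater y, on the robot's left): closed round steel tin, 64 mm across, 75 mm tall (lid stays on); on its lid's centre an upright wooden knob 24 mm across, 32 mm tall: 107 mm in all. Origin: centre of the underside; z up, starts upright on the table. It weighs 0.13 to 0.24 kg or 0.45 to 0.72 kg, unseen; a loose spool inside may shift slightly.
- tin_right: The right-hand tin (smaller y, robot's right), looks the same, of the other weight: closed round steel tin, 64 mm across, 75 mm tall (lid stays on); on its lid's centre an upright wooden knob 24 mm across, 32 mm tall: 107 mm in all. Origin: centre of the underside; z up, starts upright on the table. It weighs 0.13 to 0.24 kg or 0.45 to 0.72 kg, unseen; a loose spool inside may shift slightly.
- saucer: Round shallow clay drip saucer fixed on the table between the two tins, beyond the cloche: 112 mm across the rim, 14 mm tall, its flat inner floor 6 mm above the table and about 95 mm across. Origin: centre of the underside; z up.
- cloche: Loose bell-shaped glass cloche, 110 mm across, 138 mm tall with its glass knob, standing on the table between the tins on the robot's side. Origin: centre of the underside; z up. To be left alone.
There are look-alikes about, which are no part of the job. Leave any green, orange or pink look-alike of the tin_right alone.

How it is judged:
By the outcome, as a careful person would: the job done as asked, in the order asked, and still so for the second after the job is handed in, with the robot touching nothing.
It also fails if it takes over 72 s, if anything falls off the work surface, if the arm or the gripper's body presses on something with over 40 N, if the wrist force passes 120 N, or if a joint passes its speed limit or range.

### The arm

A 6-joint arm with a two-finger parallel gripper is mounted at the origin on the work surface. World frame = base frame: x ahead of the robot, y to its left, z up, the work surface at z = 0. Lengths are in m, angles in rad, forces in N, time in s.
With the tool pointing down it reaches from about 0.4 to 0.825 m from the base axis. Payload 7 kg.
Tool frame: the origin (TCP) lies at the very end of the fingers, on their centre line; the grasp point (between the pads) lies 19 mm behind it; x points along the fingers, y is the direction in which the jaws open and shut, and the axes are right-handed (so a half turn about x gives the same grasp; the last joint's range is limited). The gripper opens to 88 mm and grips with 3 to 60 N. Pads are 19 mm wide; open, the fingers measure 130 mm over their backs; the gripper's body (78 mm by 193 mm) begins 47 mm behind the grasp point.
Start: joints at [1.461, 0.359, 0.012, 0, -1.224, -0.288], TCP at [0.261, 0.622, 0.227] pointing down, gripper open.
Joint ranges: [-3.07, 3.07], [-1.43, 2.12], [-1.02, 1.25], [-3.03, 1.67], [-3.05, -0], [-3.03, 3.03]. Speed limits (rad/s): [2.39, 2.39, 3.01, 3.14, 3.14, 3.14].

### API

Orientations are given as [roll, pitch, yaw] about the fixed x, y, z axes, in that order (R = Rz(yaw) Ry(pitch) Rx(roll)).
In Python, from station import arm gives the robot as it stands.
- The arm moves only by the shell command python3 -m inch 'ROWS' [OPENING] [FORCE]. ROWS is text: rows parted by semicolons, each of 6 numbers parted by spaces: the shift along the world's x, y, z in units of 30 mm (1.0 is 30 mm), then the turn, a rotation vector about the world's x, y, z in units of 5 degrees (1.0 is 5 degrees). In form: dx dy dz wx wy wz; .... A call has 1 to 12 rows; each row shifts and turns the commanded pose from where the row before left it; what a row does not reach is not made up. A row lasts 1/8 s, in which the tool goes at most 62.5 mm and 10.7 degrees, less where a joint would pass 70% of its speed; a pose out of reach is approached as far as the arm can. A call is refused whole if a number of a shift passes 1 or a number of a turn 1, either way. A call with a gripper value outside its range is refused whole. OPENING is the opening, from 0 (shut) to 1 (fully open), set as the call begins (- or left out, the last holds). The fingers move at their own pace and stop on an object; FORCE is the grip in N (left out, the last holds). Time passes only in rows, so rows that do not move let the fingers close. It gives the time, the measured TCP pose, the force and the opening at its end, in the units of the state.
- arm.get_state(): the state, without advancing time (a new reading comes with each control period).
- arm.grab_frame(name): name is "scene" or "top" or "wrist"; returns a dict with "frame" (420x560x3 uint8, red, green, blue), "range_z" (420x560 float32, m along the optical axis (not along the pixel's ray), 0 where there is no reading), "mtx" (3x3 intrinsics, pixels), "pose" (4x4, takes a point from camera to world coordinates). Camera axes: x right, y up, looking along -z (the intrinsics and any distortion apply to the point x, -y, -z); pixel columns grow to the right and rows downward; lengths in m; the calibration is good to about 2 mm. A picture is of the moment at which its call begins.
- arm.job_done(): hands the job in, once; it reports no verdict.
Trained networks look in a picture, given as the dict that the camera call returned (one of the last four; its "shot" number tells which), for a name from the list of things; names that differ only in an ending like _2 or _b are one class to them, and where a whole thing is asked for, a point or a joint stands for the part that bears it (a point fixed in the world has none). Each returns a list of dicts, best first, with "confidence" (0 to 1); they miss things now and then, are a little off and sometimes report something else, mostly with a low value. They report only what shows in the picture. A call takes as long as a camera call. They do not tell look-alikes from the thing itself.
- arm.search_frame(picture, target): "extent" ([centre column, centre row, width, height] as shares, 0 to 1, of the picture: columns of its width, rows of its height, round what is visible of it).
- arm.masks_of(picture, target): "mask" (420x560 bool, what is visible of it) and "extent" ([centre column, centre row, width, height] as shares, 0 to 1, of the picture: columns of its width, rows of its height, round what is visible of it).
- arm.place_of(picture, target): "position" ([column, row] as shares, 0 to 1, of the picture: columns of its width, rows of its height: a listed point, or the origin of a listed thing).
The state is a dict: "t": time; "q": joint angles; "qd": joint speeds; "joint_efforts": joint torques, N m; "eef_pos": TCP position; "ee_rot": TCP orientation; "force": force on the tool from outside, world axes, zero at the start; "moment": the same for the moment, N m; "width": finger opening in m.
Only numpy, scipy, OpenCV 4.12 (cv2) and the standard library are available. Lean on these libraries where they do the work, as an engineer would, in place of code of your own. Each camera call takes 0.05 s, during which the arm holds its last target. There are 200 camera calls.

## Working session

There is one attempt and no reset: what is moved stays moved. The work goes in short steps, Python scripts to look and compute and a shell command to move; the robot and the scene stay as the last step left them, time stands still between calls to the robot, and variables do not carry over. Pictures are saved under pics/ and viewed, about 8 in all and at most 12, crops included, and the job is handed in when it is done.

```bash
mkdir -p pics; cat > h.py <<'E'
import numpy as np, cv2
from station import arm
def world(p,m):
    v,u=np.nonzero(m&(p["range_z"]>0)); z=p["range_z"][v,u]; K=p["mtx"]
    c=np.stack([(u-K[0,2])/K[0,0]*z,-(v-K[1,2])/K[1,1]*z,-z,np.ones_like(z)])
    return (p["pose"]@c)[:3].T
def save(p,n): cv2.imwrite("pics/"+n+".png",p["frame"][:,:,::-1])
E
python3 - <<'E'
from h import *
for n in ("top","scene"):
    p=arm.grab_frame(n); save(p,n+"0")
    for t in ("tin_left","saucer","cloche"):
        for d in arm.masks_of(p,t):
            w=world(p,d["mask"])
            if len(w)<20: continue
            print(n,t,round(d["confidence"],2),np.round(np.array(d["extent"])*[560,420,560,420]),len(w),"lo",np.round(np.percentile(w,2,0),3),"hi",np.round(np.percentile(w,98,0),3))
            k=w[w[:,2]>0.085]
            if len(k)>5: print("   top",np.round((k.min(0)+k.max(0))/2,3))
s=arm.get_state(); print(s)
E
```

```text
top tin_left 0.62 [161. 191.  39.  37.] 1072 lo [0.501 0.197 0.005] hi [0.562 0.258 0.109]
   top [0.532 0.228 0.098]
top saucer 0.82 [269. 156.  51.  49.] 1921 lo [ 0.569 -0.055  0.002] hi [0.669 0.046 0.016]
top cloche 0.77 [279. 249.  54.  50.] 2301 lo [ 0.352 -0.072  0.062] hi [0.449 0.022 0.137]
   top [ 0.403 -0.026  0.114]
top cloche 0.54 [161. 190.  37.  37.] 1111 lo [ 0.501  0.197 -0.   ] hi [0.562 0.258 0.108]
   top [0.532 0.228 0.098]
scene tin_left 0.69 [352. 166.  32.  40.] 870 lo [0.504 0.198 0.002] hi [0.564 0.258 0.108]
   top [0.532 0.23  0.098]
scene saucer 0.89 [324. 241.  48.  40.] 1409 lo [ 0.567 -0.056  0.002] hi [0.668 0.047 0.015]
scene cloche 0.66 [352. 164.  31.  41.] 860 lo [0.507 0.198 0.002] hi [0.564 0.253 0.107]
   top [0.535 0.228 0.098]
scene cloche 0.6 [247. 192.  41.  60.] 2071 lo [ 0.371 -0.079  0.004] hi [0.456 0.004 0.133]
   top [ 0.404 -0.026  0.112]
{'t': 0.4, 'q': array([ 1.46108254e+00,  3.58757854e-01,  1.18198644e-02, -4.10062428e-05,
       -1.22409713e+00, -2.88128333e-01]), 'qd': array([ 0.00027714, -0.00262686,  0.00070093,  0.00189822, -0.0003452 ,
        0.0015273 ]), 'joint_efforts': array([ 4.49418112e-04, -5.81673968e+01,  2.92920363e+01,  6.99350193e+00,
        1.08619931e-02, -6.11915561e-05]), 'eef_pos': array([0.26148724, 0.6222235 , 0.22641676]), 'ee_rot': array([ 1.69881886,  1.57055444, -1.84062985]), 'force': array([ 0.07474469, -0.78220971,  0.09062994]), 'moment': array([-0.00039055,  0.02560048, -0.04782545]), 'width': 0.0875965422985318}
```

View pics/top0.png

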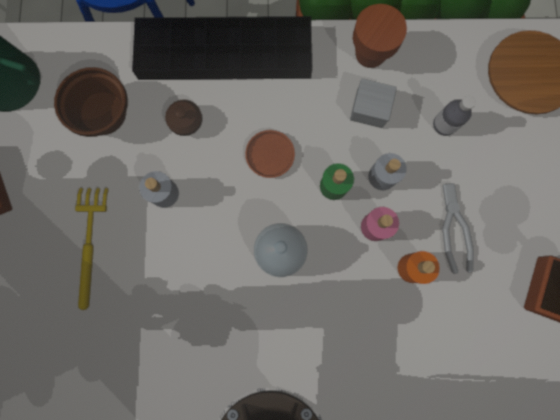

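View pics/scene0.png

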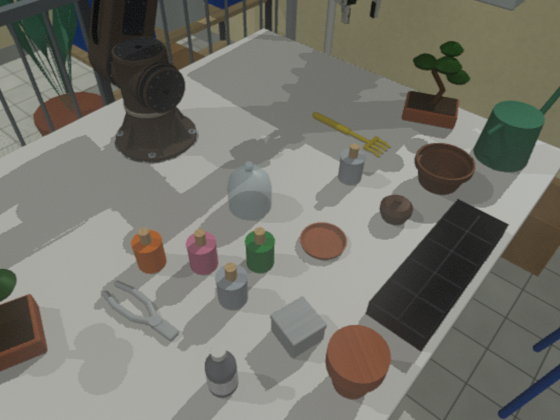

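The top view shows the left tin at (158,190), the right tin at (388,172) with green (338,182), pink (381,224) and orange (420,268) look-alikes near it. The saucer is at (270,154) and the cloche at (281,250). The scene view agrees. The networks missed the right tin, so I'll measure it by depth.

```bash
python3 - <<'E'
from h import *
from scipy.spatial.transform import Rotation as Ro
p=arm.grab_frame("top"); m=np.zeros((420,560),bool)
def roi(p,u0,u1,v0,v1):
    m=np.zeros((420,560),bool); m[v0:v1,u0:u1]=1; return world(p,m)
def kn(w,n):
    k=w[(w[:,2]>0.097)]; a=k[k[:,2]>.103]
    b=w[(w[:,2]>0.02)]
    print(n,len(k),"knobtop mid",np.round((a.min(0)+a.max(0))/2,3),np.round(np.ptp(a,axis=0),3),"med",np.round(np.median(a,0),3),"body",np.round(b.min(0),3),np.round(b.max(0),3))
for n,r in dict(L=(140,185,168,215),R=(368,408,150,190),G=(318,357,160,203),P=(360,402,204,243)).items(): kn(roi(p,*r),"top "+n)
for n,r in dict(box=(350,398,78,128),spray=(430,475,95,140),pot=(160,205,95,140)).items():
    w=roi(p,*r); w=w[w[:,2]>.01]; print(n,np.round(w.min(0),3),np.round(w.max(0),3))
p=arm.grab_frame("scene")
for n,r in dict(L=(335,370,140,190),R=(215,250,260,310)).items(): kn(roi(p,*r),"sc "+n)
for d in arm.masks_of(p,"tin_right")+arm.masks_of(p,"saucer"): print(d["confidence"],np.round(np.array(d["extent"])*[560,420,560,420]))
w=roi(p,295,352,218,265); print("rim",)
w=w[(w[:,2]>.010)&(w[:,2]<.03)]; print(np.round((w.min(0)+w.max(0))/2,3),np.round(np.ptp(w,axis=0),3))
s=arm.get_state(); print(np.round(Ro.from_euler("xyz",s["ee_rot"]).as_matrix(),3),s["eef_pos"])
E
```

```text
top L 126 knobtop mid [0.532 0.229 0.108] [0.023 0.023 0.009] med [0.532 0.228 0.107] body [0.499 0.196 0.02 ] [0.565 0.26  0.112]
top R 127 knobtop mid [ 0.567 -0.254  0.107] [0.024 0.022 0.008] med [ 0.566 -0.254  0.108] body [ 0.535 -0.287  0.021] [ 0.599 -0.222  0.111]
top G 123 knobtop mid [ 0.546 -0.146  0.108] [0.023 0.022 0.008] med [ 0.545 -0.145  0.107] body [ 0.513 -0.179  0.021] [ 0.579 -0.113  0.112]
top P 127 knobtop mid [ 0.455 -0.233  0.107] [0.023 0.022 0.007] med [ 0.454 -0.232  0.107] body [ 0.422 -0.265  0.021] [ 0.487 -0.201  0.111]
box [ 0.677 -0.28   0.01 ] [ 0.772 -0.185  0.065]
spray [ 0.657 -0.426  0.01 ] [ 0.711 -0.373  0.134]
pot [0.658 0.145 0.019] [0.738 0.225 0.067]
sc L 67 knobtop mid [0.533 0.23  0.107] [0.022 0.026 0.007] med [0.533 0.229 0.106] body [0.501 0.195 0.02 ] [0.566 0.37  0.11 ]
sc R 122 knobtop mid [ 0.567 -0.253  0.106] [0.021 0.024 0.006] med [ 0.568 -0.254  0.106] body [ 0.48  -0.286  0.02 ] [ 0.599 -0.171  0.109]
0.89 [148. 250.  35.  45.]
0.64 [260. 252.  27.  45.]
0.58 [232. 286.  32.  45.]
0.57 [324. 242.  47.  43.]
rim
[ 0.618 -0.003  0.014] [0.11  0.112 0.007]
[[ 0.    -0.387 -0.922]
 [ 0.    -0.922  0.387]
 [-1.    -0.     0.   ]] [0.26150527 0.62227035 0.22656794]
```

```bash
python3 -m inch '.69 -1 0 0 0 0;.69 -1 0 0 0 0;.69 -1 0 0 0 0;.69 -1 0 0 0 0;.69 -1 0 0 0 0;.69 -1 0 0 0 0;.69 -1 0 0 0 0;.69 -1 0 0 0 0;.69 -1 0 0 0 0;.69 -1 0 0 0 0;.69 -1 0 0 0 0;.69 -1 0 0 0 0' 0.6 50; python3 -m inch '.74 -.9 -.5 0 0 0;0 -.21 -.5 0 0 0;0 0 -.5 0 0 0;0 0 -.4 0 0 0;0 0 0 0 0 0'
```

```text
t: 2.1
eef_pos: [0.5105, 0.2613, 0.2268]
ee_rot: [-1.988, 1.57, 0.756]
force: [1.0, -0.6, -0.9]
width: 0.0526
t: 2.72
eef_pos: [0.5313, 0.2293, 0.1685]
ee_rot: [1.078, 1.569, -2.46]
force: [-0.6, 0.5, -0.4]
width: 0.0524
```

```bash
python3 -m inch '.02 0 -.8 0 0 0;0 0 -.8 0 0 0;0 0 -.7 0 0 0;0 0 -.4 0 0 0;0 0 -.3 0 0 0;0 0 0 0 0 0;0 0 0 0 0 0'; python3 - <<'E'
from h import *
save(arm.grab_frame("wrist"),"w1"); print(arm.get_state()["force"])
E
```

```text
t: 3.6
eef_pos: [0.5331, 0.2293, 0.0803]
ee_rot: [-2.168, 1.57, 0.576]
force: [-1.1, 0.3, -0.5]
width: 0.053
[-0.55188927 -0.3940188  -0.18462693]
```

View pics/w1.png

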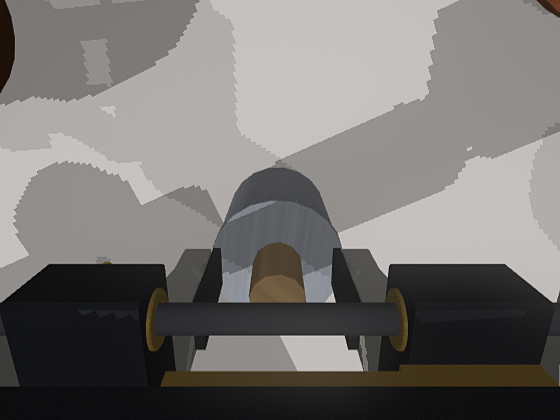

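The wrist view shows the knob at (277,275), centred between the pads (about 205 to 345), and the fingertips clear of the lid. I'll close and lift.

```bash
python3 -m inch '0 0 0 0 0 0;0 0 0 0 0 0;0 0 0 0 0 0;0 0 0 0 0 0;0 0 0 0 0 0;0 0 0 0 0 0' 0.1 45; python3 -c "
from h import *; s=arm.get_state();print(s['force'],s['joint_efforts'])"; python3 -m inch '0 0 .3 0 0 0;0 0 .6 0 0 0;0 0 .6 0 0 0;0 0 .3 0 0 0;0 0 .2 0 0 0;0 0 0 0 0 0;0 0 0 0 0 0;0 0 0 0 0 0;0 0 0 0 0 0'; python3 -c "
from h import *; s=arm.get_state();print(s['force'],s['joint_efforts'],s['moment'])"
```

```text
t: 4.4
eef_pos: [0.5328, 0.2291, 0.0796]
ee_rot: [-2.051, 1.57, 0.693]
force: [0.3, 1.3, -0.1]
width: 0.023
[ 0.28856886  1.30841803 -0.06595962] [-4.34514284e-01 -5.05867624e+01  2.27869284e+01  5.56592390e+00
 -1.49695077e-01  2.23177933e-02]
t: 5.52
eef_pos: [0.5326, 0.2288, 0.1392]
ee_rot: [1.091, 1.57, -2.448]
force: [0.3, -0.4, -5.8]
width: 0.0232
[ 0.3199291  -0.37831085 -5.78280914] [-2.53246217e-03 -5.09553230e+01  2.77103609e+01  6.90649688e+00
  5.86905610e-02 -5.83200790e-05] [0.02210532 0.00303243 0.05275589]
```

```bash
python3 - <<'E'
from h import *
f=[]
for i in range(4):
    p=arm.grab_frame("scene"); f.append(arm.get_state()["force"][2])
print(np.round(f,2))
m=np.zeros((420,560),bool); m[110:195,330:375]=1
w=world(p,m); k=w[(np.hypot(w[:,0]-.532,w[:,1]-.229)<.036)&(w[:,2]>.03)]; print(k.min(0),k.max(0))
E
python3 -m inch '0 0 -.5 0 0 0;0 0 -.6 0 0 0;0 0 -.4 0 0 0;0 0 -.2 0 0 0;0 0 -.1 0 0 0;0 0 -.1 0 0 0;0 0 -.05 0 0 0;0 0 -.03 0 0 0;0 0 0 0 0 0;0 0 0 0 0 0'
```

```text
[-6.15 -5.05 -4.99 -4.51]
[0.50161973 0.19409221 0.05924883] [0.56719208 0.25552201 0.23850521]
t: 6.98
eef_pos: [0.5328, 0.229, 0.0803]
ee_rot: [-2.191, 1.571, 0.553]
force: [0.1, 0.5, -4.7]
width: 0.023
```

```bash
python3 -m inch '0 0 -.03 0 0 0;0 0 -.02 0 0 0;0 0 0 0 0 0;0 0 0 0 0 0'
```

```text
t: 7.48
eef_pos: [0.533, 0.2291, 0.0796]
ee_rot: [-2.343, 1.57, 0.402]
force: [-3.3, -0.1, 6.0]
width: 0.0232
```

```bash
python3 -m inch '0 0 0 0 0 0;0 0 0 0 0 0;0 0 0 0 0 0;0 0 .3 0 0 0;0 0 .7 0 0 0;0 0 1 0 0 0;0 0 1 0 0 0;0 -.6 .6 0 0 0;.1 -1 0 0 0 0;.1 -1 0 0 0 0;.1 -1 0 0 0 0;.1 -1 0 0 0 0' 0.6; python3 -m inch '.1 -1 0 0 0 0;.1 -1 0 0 0 0;.1 -1 0 0 0 0;.1 -1 0 0 0 0;.1 -1 0 0 0 0;.1 -1 0 0 0 0;.1 -1 0 0 0 0;.1 -1 0 0 0 0;0 -1 0 0 0 0;0 -1 0 0 0 0;0 -1 0 0 0 0;0 -.5 -.3 0 0 0'; python3 -m inch '0 0 -.3 0 0 0;0 0 0 0 0 0'; python3 - <<'E'
from h import *
from scipy.spatial.transform import Rotation as Ro
s=arm.get_state();print(s["q"],s["width"]); print(np.round(Ro.from_euler("xyz",s["ee_rot"]).as_matrix(),3))
p=arm.grab_frame("scene")
m=np.zeros((420,560),bool); m[135:190,335:370]=1
w=world(p,m); a=w[(np.hypot(w[:,0]-.532,w[:,1]-.229)<.04)&(w[:,2]>.103)]; print((a.min(0)+a.max(0))/2,a.max(0))
E
```

```text
t: 8.98
eef_pos: [0.5443, 0.0892, 0.1868]
ee_rot: [0.549, 1.571, -2.99]
force: [0.3, -0.5, -0.5]
width: 0.0522
t: 10.48
eef_pos: [0.5682, -0.2559, 0.178]
ee_rot: [-3.022, 1.57, -0.28]
force: [-0.5, 0.2, -0.2]
width: 0.0527
t: 10.72
eef_pos: [0.5678, -0.2535, 0.1674]
ee_rot: [0.115, 1.568, 2.859]
force: [-0.3, 0.1, 0.3]
width: 0.0526
[-1.06611779e-01  3.16301390e-01 -1.90606941e-01 -4.65501623e-04
 -1.06617659e+00  1.27973233e+00] 0.05258444410977907
[[-0.002 -0.387 -0.922]
 [ 0.001 -0.922  0.387]
 [-1.     0.     0.002]]
[0.53292205 0.22993919 0.10725831] [0.54359121 0.2413174  0.11104498]
```

```bash
python3 -m inch '0 0 -.8 0 0 0;0 0 -.8 0 0 0;0 0 -.7 0 0 0;0 0 -.4 0 0 0;0 0 -.23 0 0 0;0 0 0 0 0 0;0 0 0 0 0 0'; python3 - <<'E'
from h import *
save(arm.grab_frame("wrist"),"w2"); print(arm.get_state()["force"])
E
```

```text
t: 11.65
eef_pos: [0.5692, -0.2541, 0.0815]
ee_rot: [-3.008, 1.57, -0.264]
force: [-0.1, 0.5, 0.9]
width: 0.0524
[-0.68614729  0.19773137 -0.93454029]
```

View pics/w2.png

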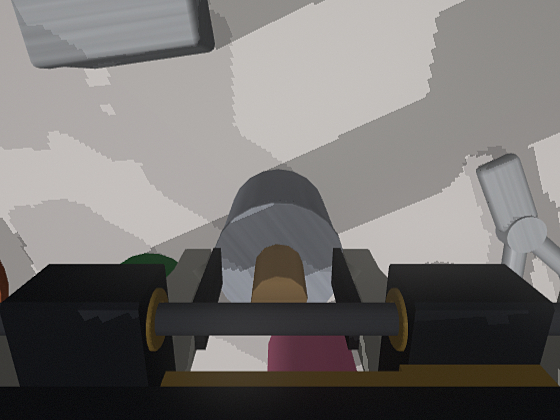

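The grey right tin's knob is centred between the pads at (279,275). The green and pink look-alikes at the edge of the view are clear of the fingers.

```bash
python3 -m inch '-.04 0 -.05 0 0 0;0 0 0 0 0 0;0 0 0 0 0 0;0 0 0 0 0 0;0 0 0 0 0 0;0 0 0 0 0 0' 0.1 45;  python3 -m inch '0 0 .3 0 0 0;0 0 .6 0 0 0;0 0 .6 0 0 0;0 0 .3 0 0 0;0 0 .2 0 0 0;0 0 0 0 0 0;0 0 0 0 0 0;0 0 0 0 0 0;0 0 0 0 0 0'; python3 - <<'E'
from h import *
f=[]
for i in range(5):
    p=arm.grab_frame("top"); f.append(arm.get_state()["force"][2])
print(np.round(f,2))
E
```

```text
t: 12.45
eef_pos: [0.5675, -0.2541, 0.0793]
ee_rot: [2.584, 1.571, -0.956]
force: [0.3, -1.7, -1.0]
width: 0.0235
t: 13.58
eef_pos: [0.5674, -0.254, 0.1389]
ee_rot: [0.287, 1.57, 3.031]
force: [-0.7, 0.2, -2.0]
width: 0.0231
[-2.1  -2.25 -1.53 -1.13 -1.97]
```

Right weighs about 1.8 N and left about 5.2 N, so the left tin is heavier. I'll put the right tin back.

```bash
python3 -m inch '0 0 -.5 0 0 0;0 0 -.6 0 0 0;0 0 -.4 0 0 0;0 0 -.2 0 0 0;0 0 -.1 0 0 0;0 0 -.1 0 0 0;0 0 -.05 0 0 0;0 0 -.03 0 0 0;0 0 -.02 0 0 0;0 0 0 0 0 0;0 0 0 0 0 0'
```

```text
t: 15.2
eef_pos: [0.5675, -0.2541, 0.0793]
ee_rot: [-2.904, 1.571, -0.161]
force: [0.4, -0.6, -2.3]
width: 0.023
```

```bash
python3 -m inch '0 0 -.02 0 0 0;0 0 -.02 0 0 0;0 0 0 0 0 0;0 0 0 0 0 0'
```

```text
t: 15.7
eef_pos: [0.5677, -0.2542, 0.0793]
ee_rot: [2.953, 1.57, -0.586]
force: [-3.0, 1.7, 7.5]
width: 0.0229
```

```bash
python3 -m inch '0 0 0 0 0 0;0 0 0 0 0 0;0 0 0 0 0 0;0 0 .3 0 0 0;0 0 .7 0 0 0;0 0 1 0 0 0;0 0 1 0 0 0;0 .6 .6 0 0 0;0 1 0 0 0 0;0 1 0 0 0 0;0 1 0 0 0 0;0 1 0 0 0 0' 0.6; python3 -m inch '-.1 1 0 0 0 0;-.1 1 0 0 0 0;-.1 1 0 0 0 0;-.1 1 0 0 0 0;-.1 1 0 0 0 0;-.1 1 0 0 0 0;-.1 1 0 0 0 0;-.1 1 0 0 0 0;-.1 1 0 0 0 0;-.1 1 0 0 0 0;-.1 1 0 0 0 0;-.07 .5 -.3 0 0 0'; python3 -m inch '0 0 -.3 0 0 0;0 0 0 0 0 0'; python3 - <<'E'
from h import *
p=arm.grab_frame("top")
m=np.zeros((420,560),bool); m[150:190,368:408]=1
w=world(p,m); a=w[w[:,2]>.103]; print("R",(a.min(0)+a.max(0))/2,a.max(0))
E
```

```text
t: 17.2
eef_pos: [0.5671, -0.1143, 0.1862]
ee_rot: [-0.377, 1.571, 2.367]
force: [0.5, -0.3, -0.4]
width: 0.0525
t: 18.7
eef_pos: [0.532, 0.231, 0.1774]
ee_rot: [-1.969, 1.569, 0.777]
force: [0.6, -0.6, -0.0]
width: 0.0525
t: 18.95
eef_pos: [0.5315, 0.2281, 0.1668]
ee_rot: [1.021, 1.568, -2.518]
force: [0.2, -0.1, 1.3]
width: 0.0524
R [ 0.56675679 -0.25402454  0.10704792] [ 0.57847651 -0.2424037   0.11088199]
```

```bash
python3 -m inch '.04 .03 -.8 0 0 0;0 0 -.8 0 0 0;0 0 -.7 0 0 0;0 0 -.4 0 0 0;0 0 -.23 0 0 0;0 0 0 0 0 0;0 0 0 0 0 0'; python3 -m inch '0 0 0 0 0 0;0 0 0 0 0 0;0 0 0 0 0 0;0 0 0 0 0 0;0 0 0 0 0 0;0 0 0 0 0 0' 0.1 50;  python3 -m inch '0 0 .3 0 0 0;0 0 .6 0 0 0;0 0 .6 0 0 0;0 0 .3 0 0 0;0 0 .2 0 0 0;0 0 0 0 0 0;0 0 0 0 0 0'
```

```text
t: 19.88
eef_pos: [0.534, 0.2301, 0.0809]
ee_rot: [-2.142, 1.57, 0.602]
force: [0.2, -0.3, 0.8]
width: 0.0525
t: 20.62
eef_pos: [0.5334, 0.2296, 0.0802]
ee_rot: [1.343, 1.57, -2.197]
force: [-1.6, -2.1, 2.7]
width: 0.0229
t: 21.5
eef_pos: [0.5332, 0.2297, 0.1395]
ee_rot: [0.932, 1.57, -2.608]
force: [1.0, -0.7, -5.7]
width: 0.023
```

```bash
python3 -m inch '.1 -.3 0 0 0 0;.26 -.71 0 0 0 0;.26 -.71 0 0 0 0;.26 -.71 0 0 0 0;.26 -.71 0 0 0 0;.26 -.71 0 0 0 0;.26 -.71 0 0 0 0;.26 -.71 0 0 0 0;.26 -.71 0 0 0 0;.26 -.71 0 0 0 0;.26 -.71 0 0 0 0;.14 -.39 0 0 0 0'; python3 -m inch '0 0 0 0 0 0;0 0 0 0 0 0;0 0 0 0 0 0;0 0 0 0 0 0'; python3 - <<'E'
from h import *
p=arm.grab_frame("scene"); save(p,"s2"); print(arm.get_state()["eef_pos"])
E
```

```text
t: 23.0
eef_pos: [0.6188, -0.0054, 0.1397]
ee_rot: [0.725, 1.57, -2.815]
force: [-0.4, 0.3, -4.6]
width: 0.0228
t: 23.5
eef_pos: [0.6187, -0.0033, 0.1403]
ee_rot: [-2.241, 1.571, 0.504]
force: [0.1, -0.9, -4.1]
width: 0.0225
[ 0.61874869 -0.00338393  0.14026729]
```

View pics/s2.png

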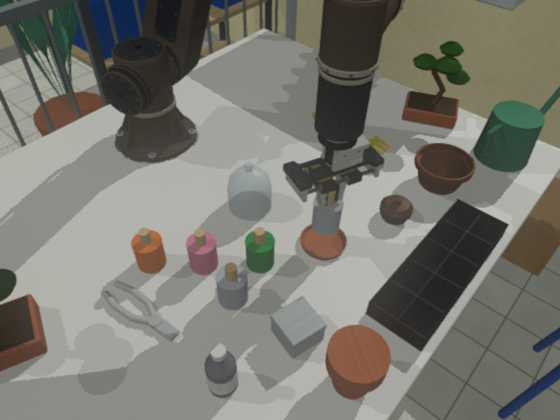

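The tin hangs upright at (327,215) above the saucer (324,241), with the cloche untouched and the right tin standing at (232,286). I'll lower it.

```bash
python3 -m inch '0 0 -.3 0 0 0;0 0 -.5 0 0 0;0 0 -.4 0 0 0;0 0 -.25 0 0 0;0 0 -.15 0 0 0;0 0 -.08 0 0 0;0 0 -.05 0 0 0;0 0 -.03 0 0 0;0 0 0 0 0 0;0 0 0 0 0 0'
```

```text
t: 24.8
eef_pos: [0.6189, -0.0038, 0.0875]
ee_rot: [-2.524, 1.571, 0.219]
force: [-0.2, -0.1, -5.3]
width: 0.0231
```

```bash
python3 -m inch '0 0 -.03 0 0 0;0 0 0 0 0 0;0 0 0 0 0 0'; python3 -m inch '0 0 -.02 0 0 0;0 0 0 0 0 0;0 0 0 0 0 0'
```

```text
t: 25.18
eef_pos: [0.6188, -0.0038, 0.0865]
ee_rot: [-2.634, 1.571, 0.11]
force: [-0.2, -0.3, -6.2]
width: 0.0231
t: 25.55
eef_pos: [0.6189, -0.0039, 0.0862]
ee_rot: [-2.986, 1.57, -0.242]
force: [-1.3, 0.0, -0.7]
width: 0.0231
```

```bash
python3 -m inch '0 0 -.015 0 0 0;0 0 0 0 0 0;0 0 0 0 0 0';python3 -m inch '0 0 0 0 0 0;0 0 0 0 0 0;0 0 0 0 0 0;0 0 .3 0 0 0;0 0 .7 0 0 0;0 0 1 0 0 0;0 0 1 0 0 0;0 .6 .6 0 0 0;0 1 .3 0 0 0;0 1 0 0 0 0;0 1 0 0 0 0;0 1 0 0 0 0' 0.6; python3 -m inch '0 1 0 0 0 0;0 1 0 0 0 0;0 1 0 0 0 0;0 1 0 0 0 0;0 .5 0 0 0 0;0 0 0 0 0 0;0 0 0 0 0 0'
python3 - <<'E'
from h import *
p=arm.grab_frame("top"); save(p,"t3"); q=arm.grab_frame("scene")
for n,x,y in (("heavy",.618,-.004),("R",.567,-.254),("cloche",.403,-.026)):
  for g in (p,q):
    w=world(g,np.ones((420,560),bool)); w=w[(np.hypot(w[:,0]-x,w[:,1]-y)<.05)&(w[:,2]<.15)]
    a=w[w[:,2]>w[:,2].max()-.006]; print(n,np.round((a.min(0)+a.max(0))/2,4),np.round(a.max(0)[2],3))
    b=w[(w[:,2]>.06)&(w[:,2]<.078)]; print("   lid",np.round((b.min(0)+b.max(0))/2,4))
E
```

```text
t: 25.92
eef_pos: [0.6191, -0.004, 0.0862]
ee_rot: [-2.935, 1.57, -0.191]
force: [-3.0, -1.5, 5.3]
width: 0.0228
t: 27.42
eef_pos: [0.6189, 0.1352, 0.2032]
ee_rot: [-2.342, 1.57, 0.402]
force: [0.1, 0.5, 0.7]
width: 0.0526
t: 28.3
eef_pos: [0.6187, 0.2686, 0.2024]
ee_rot: [1.128, 1.57, -2.411]
force: [0.5, 0.1, 0.1]
width: 0.0527
heavy [ 0.617  -0.0041  0.1134] 0.116
   lid [ 0.6155 -0.0041  0.0693]
heavy [ 0.6177 -0.0039  0.1129] 0.116
   lid [ 0.6233 -0.0036  0.069 ]
R [ 0.5673 -0.2541  0.1082] 0.111
   lid [ 0.567  -0.2542  0.069 ]
R [ 0.5667 -0.2528  0.1074] 0.11
   lid [ 0.5665 -0.2528  0.069 ]
cloche [ 0.4025 -0.0259  0.1372] 0.14Traceback (most recent call last):
  File "<stdin>", line 7, in <module>
    return umr_minimum(a, axis, None, out, keepdims, initial, where)
ValueError: zero-size array to reduction operation minimum which has no identity
```

View pics/t3.png

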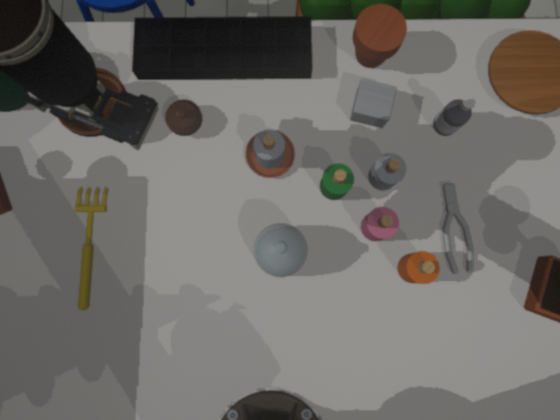

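The tin stands upright in the middle of the saucer at (270,150). The right tin is back at (388,172), the cloche is unmoved at (281,250), and the gripper is clear. I'm handing in.

```bash
python3 -c "
from station import arm; print(arm.job_done())"
```

```text
the job is handed in; nothing more can be done
None
```

The left tin was the heavier one, and it now stands upright in the middle of the saucer. The lighter right tin is back where it stood. I lifted left then right, about 60 mm each by the knob: the left pulled about 5.2 N (roughly 0.53 kg) and the right about 1.8 N (roughly 0.18 kg).

**Last checks:**
- **Heavier tin:** its knob measured at (0.617, -0.004), within about 1 mm of the saucer's centre, at the right height for standing on the saucer floor.
- **Lighter tin:** it measured within about 1 mm of its original spot.
- **Cloche:** it measured at its original place, with its top at the expected height. My check script stopped with an error on its last item, so this comes from the top camera only, with the top picture agreeing.
- **Lid position:** the lid reading on the heavier tin was off by up to 6 mm between the two cameras. I put that down to each camera seeing only part of the lid. The knob readings agreed, and the picture shows it upright.

The networks found the right tin in only one of the two camera views, mixed in with its look-alikes. I located it by depth instead.

I finished at about 28 s of the 72 s allowed, with the gripper clear of everything.

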